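# Check off the measured parts in assembly order

## Robot

A 6-joint arm with a two-finger parallel gripper is mounted at the origin on a cart in front of the work surface, level with it; the furniture and walls round the work are solid. World frame = base frame: x ahead of the robot, y to its left, z up, the work surface at z = 0. Lengths are in m, angles in degrees, forces in N, time in s.
With the tool pointing down it reaches from about 0.3 to 0.75 m from the base axis. Payload 8.5 kg.
Tool frame: the origin (TCP) lies on the centre line of the jaws, within the pads' length; the fingertips stand 14 mm ahead of it and the grasp point (between the pads) lies 5 mm behind it; z points along the fingers, y is the direction in which the jaws open and shut (so a half turn about z gives the same grasp; the last joint's range is limited). The gripper opens to 85 mm and grips with 20 to 120 N. Pads are 22 mm wide; open, the fingers measure 114 mm over their backs; the gripper's body (76 mm by 85 mm) begins 54 mm behind the grasp point. The pads swing forward as they close: fully open they stand 13 mm farther back than shut.
Start: joints at [63.409, 21.807, 74.336, -0, 83.858, -12.336], TCP at [0.135, 0.533, 0.245] pointing down, gripper open.
Joint ranges: [-178.18, 178.18], [-50.72, 133.34], [12.68, 142.11], [-81.47, 261.47], [9.98, 163.14], [-165.26, 165.26]. Speed limits (degrees/s): [136.94, 136.94, 180, 180, 180, 180].

## Interface

Orientations are given as a 3x3 rotation matrix whose columns are the frame's x, y, z axes.
In Python, from rig import env, optics, order, finder gives the robot as it stands.
- The arm moves only by the tool play_rows, never from a script. Its argument "commands" is a list of rows, each an object of numbers: "grip": the closure, from -1 (fully open) to 1 (shut); "x", "y", "z": the shift along the tool's x, y, z in m; "rx", "ry", "rz": the turn, a rotation vector about the tool's x, y, z in rad. A call has 1 to 12 rows; each row shifts and turns the commanded pose from where the row before left it, along the tool's axes as they then stand; what a row does not reach is not made up. A row lasts 1/8 s, in which the tool goes at most 62.5 mm and 10.7 degrees, less where a joint would pass 70% of its speed; a pose out of reach is approached as far as the arm can. A call is refused whole if a number of a shift passes 0.0625 or a number of a turn 0.188, either way. A call with a gripper value outside its range is refused whole. The fingers move at their own pace and stop on an object; "squeeze" is the grip in N (left out, the last holds). Time passes only in rows, so rows that do not move let the fingers close. It gives the time, the measured TCP pose, the force and the opening at its end, in the units of the state.
- env.observe(): the state, without advancing time (a new reading comes with each control period).
- optics.get_image(name): name is "scene" or "top" or "wrist"; returns a dict with "color" (384x512x3 uint8, blue, green, red), "range_z" (384x512 float32, m along the optical axis (not along the pixel's ray), 0 where there is no reading), "fov_y" (degrees; the focal length in pixels is half the picture's height over the tangent of half this angle, whatever the lens; pixels are square), "cx", "cy" (the principal point, pixels), "cam_to_world" (4x4, takes a point from camera to world coordinates). Camera axes: x right, y down, z forward; pixel columns grow to the right and rows downward; lengths in m; the calibration is good to about 2 mm. A picture is of the moment at which its call begins.
- order.close_job(): hands the job in, once; it reports no verdict.
Trained networks look in the newest picture that a camera, given by its name, has taken for a name from the list of things; names that differ only in an ending like _2 or _b are one class to them, and where a whole thing is asked for, a point or a joint stands for the part that bears it (a point fixed in the world has none). Each returns a list of dicts, best first, with "conf" (0 to 1); they miss things now and then, are a little off and sometimes report something else, mostly with a low value. They report only what shows in the picture. A call takes as long as a camera call.
- finder.boxes_of(camera, thing): "point" ([x, y, z] in m, in world coordinates, good to about 4 mm: the middle of the surface that is visible of it).
The state is a dict: "time_s": time; "q": joint angles; "qvel": joint speeds; "joint_efforts": joint torques, N m; "position": TCP position; "tool_rot": TCP orientation; "ft_force": force on the tool from outside, world axes, zero at the start; "wrist_torque": the same for the moment, N m; "grip_width": finger opening in m.
Only numpy, scipy, OpenCV 4.12 (cv2) and the standard library are available. Lean on these libraries where they do the work, as an engineer would, in place of code of your own. Each camera call takes 0.05 s, during which the arm holds its last target.

## Task

The parts of a gearbox kit lie on four check-off stations. In the order in which they are assembled - bronze bush, then spur gear, then plain steel ring - lightly tap down the white key in front of each part with the fingertips, so that it goes down to its stop and stays down. The bolt has not been measured yet: leave its key up, and do not lift or shift any of the parts or the things beside them.

Things in the scene. Friction and masses are not known exactly. Their poses are not given: they have to be found in the camera images.
- station_bush: grey check-off station that carries the bush: a base plate 140 mm (x) by 74 mm (y), 10 mm thick, fixed to the table; origin under the centre of the plate; its key stands at x = -45 mm, its part lies round x = +30 mm, between lips 4 mm high. The four stations look alike but for the part
- key_bush_top (a point): centre of the flat top of the white round key (32 mm diameter) on the bush's station; 52 mm above the table while the key is up, 40 mm once it has been pushed fully down and let go; the 10 mm tall white cap is cushioned: it rides on a spring of 1.5 N per mm and gives up to 8 mm under the finger, so push 4 mm or so further than the travel you want; the black guide round it is 40 mm in diameter, its top 28 mm above the table
- key_bush (a joint): travel of that key: 0 = up, 0.012 m = fully down against a stop (above which only the cap still gives); it slides straight down against a friction of 2 N, does not spring back, stays where it is left, and the orange band under its cap shrinks from 14 mm to 2 mm in view. Above 0.007 counts as down, below 0.003 as up
- bush: flanged bush of yellow bronze, 34 mm across, 29 mm tall, standing flange up; loose on its station; origin at the centre of its underside, 10 mm above the table
- station_gear: grey check-off station that carries the gear: a base plate 140 mm (x) by 74 mm (y), 10 mm thick, fixed to the table; origin under the centre of the plate; its key stands at x = -45 mm, its part lies round x = +30 mm, between lips 4 mm high. The four stations look alike but for the part
- key_gear_top (a point): centre of the flat top of the white round key (32 mm diameter) on the gear's station; 52 mm above the table while the key is up, 40 mm once it has been pushed fully down and let go; the 10 mm tall white cap is cushioned: it rides on a spring of 1.5 N per mm and gives up to 8 mm under the finger, so push 4 mm or so further than the travel you want; the black guide round it is 40 mm in diameter, its top 28 mm above the table
- key_gear (a joint): travel of that key: 0 = up, 0.012 m = fully down against a stop (above which only the cap still gives); it slides straight down against a friction of 2 N, does not spring back, stays where it is left, and the orange band under its cap shrinks from 14 mm to 2 mm in view. Above 0.007 counts as down, below 0.003 as up
- gear: grey steel spur gear, 49 mm across, 18 mm tall, lying flat; loose on its station; origin at the centre of its underside, 10 mm above the table
- station_ring: grey check-off station that carries the ring: a base plate 140 mm (x) by 74 mm (y), 10 mm thick, fixed to the table; origin under the centre of the plate; its key stands at x = -45 mm, its part lies round x = +30 mm, between lips 4 mm high. The four stations look alike but for the part
- key_ring_top (a point): centre of the flat top of the white round key (32 mm diameter) on the ring's station; 52 mm above the table while the key is up, 40 mm once it has been pushed fully down and let go; the 10 mm tall white cap is cushioned: it rides on a spring of 1.5 N per mm and gives up to 8 mm under the finger, so push 4 mm or so further than the travel you want; the black guide round it is 40 mm in diameter, its top 28 mm above the table
- key_ring (a joint): travel of that key: 0 = up, 0.012 m = fully down against a stop (above which only the cap still gives); it slides straight down against a friction of 2 N, does not spring back, stays where it is left, and the orange band under its cap shrinks from 14 mm to 2 mm in view. Above 0.007 counts as down, below 0.003 as up
- ring: plain smooth steel ring (setting ring), 50 mm outside, 16 mm tall, lying flat; loose on its station; origin at the centre of its underside, 10 mm above the table
- station_bolt: grey check-off station that carries the bolt: a base plate 140 mm (x) by 74 mm (y), 10 mm thick, fixed to the table; origin under the centre of the plate; its key stands at x = -45 mm, its part lies round x = +30 mm, between lips 4 mm high. The four stations look alike but for the part
- key_bolt_top (a point): centre of the flat top of the white round key (32 mm diameter) on the bolt's station; 52 mm above the table while the key is up, 40 mm once it has been pushed fully down and let go; the 10 mm tall white cap is cushioned: it rides on a spring of 1.5 N per mm and gives up to 8 mm under the finger, so push 4 mm or so further than the travel you want; the black guide round it is 40 mm in diameter, its top 28 mm above the table
- key_bolt (a joint): travel of that key: 0 = up, 0.012 m = fully down against a stop (above which only the cap still gives); it slides straight down against a friction of 2 N, does not spring back, stays where it is left, and the orange band under its cap shrinks from 14 mm to 2 mm in view. Above 0.007 counts as down, below 0.003 as up
- bolt: steel hexagon-head bolt, 54 mm long, 22 mm across, lying on its side; loose on its station; origin at the centre of its underside, 10 mm above the table
- loupe: black loupe, 33 mm diameter, 32 mm tall, standing loose at the left of the stations; origin at the centre of its underside
- v_block: grey V-block, 40x42x34 mm, standing loose at the right of the stations; origin at the centre of its underside

How it is judged:
By the outcome, as a careful person would: the job done as asked, in the order asked, and still so for the second after the job is handed in, with the robot touching nothing.
It also fails if it takes over 42 s, if anything falls off the work surface, if the arm or the gripper's body presses on something with over 40 N, if the wrist force passes 120 N, or if a joint passes its speed limit or range.

## Working session

There is one attempt and no reset: what is moved stays moved. The work goes in short steps, Python scripts to look and compute and a tool call to move; the robot and the scene stay as the last step left them, time stands still between calls to the robot, and variables do not carry over. Pictures are saved under pics/ and viewed, and the job is handed in when it is done.

Besides the shell and the picture viewer there is one more tool, called after "Request:" by a JSON object that holds its "op" and its "data", one argument or row to a line. play_rows: Moves the arm, as the interface text tells. Its arguments: {"type":"object","properties":{"commands":{"type":"array"},"squeeze":{"type":"number"}},"required":["commands"]}

```bash
mkdir -p pics; ls; python3 - <<'E'
from rig import env, optics, order, finder
import cv2, numpy as np
s=env.observe(); print(s['time_s'],s['position'],s['tool_rot'],s['grip_width'],s['ft_force'])
for c in ['top','scene']:
    im=optics.get_image(c); cv2.imwrite(f'pics/{c}0.png',im['color'])
    np.savez(f'{c}0.npz',**im)
    print(c,im['fov_y'],im['cx'],im['cy'],np.round(im['cam_to_world'],3).tolist())
for t in ['bush','gear','ring','bolt','key_bush_top','loupe','v_block']:
    for r in finder.boxes_of('top',t)[:5]: print(t,np.round(r['point'],3),round(r['conf'],2))
print(env.observe()['time_s'])
E
```

```text
pics
0.0 [0.13528094 0.53281609 0.24470287] [[-9.69213689e-01  2.46220124e-01 -6.89857581e-04]
 [ 2.46220850e-01  9.69212853e-01 -1.31841628e-03]
 [ 3.43998217e-04 -1.44768442e-03 -9.99998893e-01]] 0.08494925529845718 [-0.70894212  0.11025708 -0.25826494]
top 51.232619190099335 255.52529243689347 188.69615793753206 [[0.013, -0.996, 0.089, 0.434], [-1.0, -0.014, -0.011, 0.003], [0.012, -0.089, -0.996, 1.092], [0.0, 0.0, 0.0, 1.0]]
scene 49.22549965824982 256.81034143210957 189.0274619192056 [[0.705, -0.339, 0.623, -0.299], [-0.709, -0.312, 0.633, -0.785], [-0.02, -0.888, -0.46, 0.673], [0.0, 0.0, 0.0, 1.0]]
bush [ 0.593 -0.058  0.038] 0.45
bush [ 0.513 -0.051  0.052] 0.19
gear [0.613 0.072 0.022] 0.48
bolt [0.57  0.231 0.022] 0.51
key_bush_top [ 0.51  -0.05   0.051] 0.61
loupe [0.427 0.315 0.027] 0.62
v_block [ 0.551 -0.201  0.024] 0.73
v_block [ 0.489 -0.314  0.027] 0.65
0.45
```

View pics/top0.png

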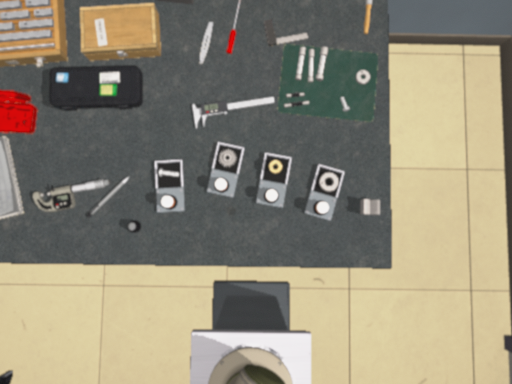

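View pics/scene0.png

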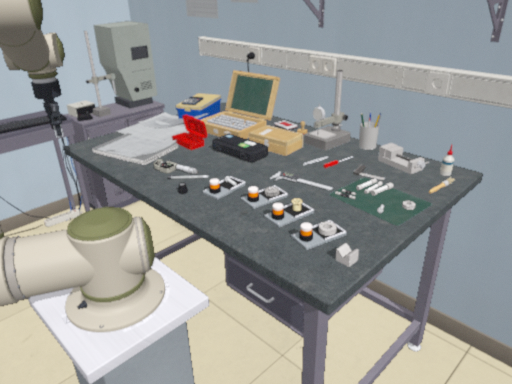

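The top view shows stations, left to right, at about (169,185), (226,168), (274,180) and (325,191), with keys at (168,201), (221,184), (271,195) and (322,207). I'll zoom in to tell the gear from the ring, and fit the key tops.

```bash
cat > h.py <<'E'
import numpy as np, cv2
def K(im): 
    f=im['color'].shape[0]/2/np.tan(np.radians(float(im['fov_y']))/2); return f,float(im['cx']),float(im['cy'])
def at_z(im,u,v,z):
    f,cx,cy=K(im); T=im['cam_to_world']; d=T[:3,:3]@np.array([(u-cx)/f,(v-cy)/f,1]); o=T[:3,3]
    return o+d*(z-o[2])/d[2]
def proj(im,p):
    f,cx,cy=K(im); T=im['cam_to_world']; c=T[:3,:3].T@(np.array(p)-T[:3,3]); return f*c[0]/c[2]+cx,f*c[1]/c[2]+cy
E
python3 - <<'E'
from h import *
t=dict(np.load('top0.npz')); c=t['color']
cv2.imwrite('pics/topz.png',cv2.resize(c[130:230,140:390],None,fx=3.2,fy=3.2,interpolation=cv2.INTER_CUBIC))
f,cx,cy=K(t); T=t['cam_to_world']
v,u=np.mgrid[:384,:512]; z=t['range_z']
P=np.stack([(u-cx)/f*z,(v-cy)/f*z,z],-1)@T[:3,:3].T+T[:3,3]
print('table z',np.median(P[225:250,180:380,2]))
for (a,b) in [(168,201),(221,184),(271,195),(322,207)]:
    w=(np.hypot(u-a,v-b)<12)&(c.min(2)>170)
    k=np.hypot(u-a,v-b)<12
    h=k&(abs(P[...,2]-.052)<.008)
    m=[u[w].mean(),v[w].mean()]
    print((a,b),w.sum(),np.round(m,1),np.round(at_z(t,*m,.052),4),'depth',h.sum(),np.round(P[h].mean(0),4), np.round((P[h].max(0)+P[h].min(0))/2,4))
s=dict(np.load('scene0.npz'))
cv2.imwrite('pics/scz.png',cv2.resize(s['color'][160:260,180:360],None,fx=4,fy=4,interpolation=cv2.INTER_CUBIC))
E
```

```text
table z 0.0005439438154766219
(168, 201) 130 [166.7 201. ] [0.4911 0.2214 0.052 ] depth 120 [0.4916 0.2209 0.0517] [0.4925 0.2215 0.0511]
(221, 184) 122 [220.5 183.5] [0.539 0.083 0.052] depth 117 [0.5387 0.083  0.052 ] [0.5389 0.0829 0.0517]
(271, 195) 120 [271.5 194.5] [ 0.512  -0.0505  0.052 ] depth 116 [ 0.5119 -0.0501  0.0524] [ 0.5119 -0.0506  0.0538]
(322, 207) 136 [322.9 206.9] [ 0.4815 -0.1848  0.052 ] depth 119 [ 0.4818 -0.1826  0.0519] [ 0.4826 -0.183   0.051 ]
```

```bash
ls pics
```

```text
scene0.png
scz.png
top0.png
topz.png
```

View pics/topz.png

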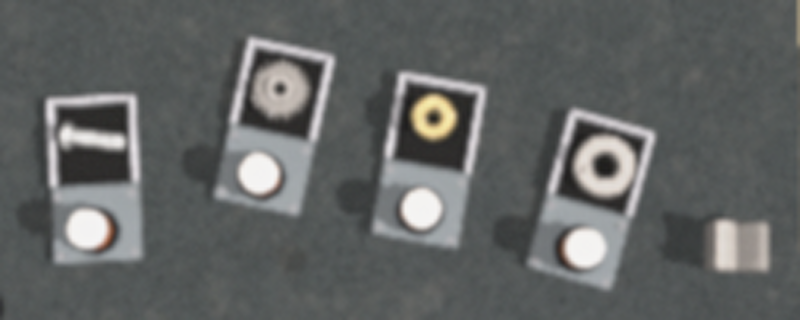

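View pics/scz.png

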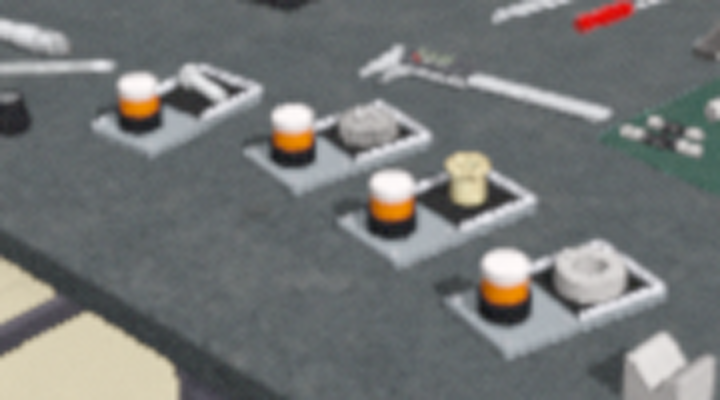

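The stations from left to right carry the bolt, the toothed gear, the yellow bush and the smooth ring. In the scene crop, the orange bands at (140,105), (292,143), (392,208) and (505,290) are all tall, so every key is up. Next I'll work out the tool-frame shift to a point above the bush key.

```bash
cat > d.py <<'E'
import sys,numpy as np
from rig import env
s=env.observe(); p=np.array(s['position']); R=np.array(s['tool_rot'])
t=np.array([float(a) for a in sys.argv[1:4]])
print(s['time_s'],np.round(p,4),'w',np.round(s['grip_width'],4),'F',np.round(s['ft_force'],2),'tool delta mm',np.round(R.T@(t-p)*1000,1))
print(np.round(R,4).tolist())
E
python3 d.py 0.512 -0.0505 0.13
```

```text
0.45 [0.1354 0.533  0.2453] w 0.0855 F [1.24 0.1  0.39] tool delta mm [-508.7 -472.8  115.3]
[[-0.9692, 0.2462, -0.0001], [0.2462, 0.9692, -0.0001], [0.0, -0.0001, -1.0]]
```

Request:
{"op": "play_rows", "data": {
  "commands": [
    {"grip": 1,"x": -0.03,"y": -0.028,"z": 0.003},
    {"grip": 1,"x": -0.03,"y": -0.028,"z": 0.003},
    {"grip": 1,"x": -0.03,"y": -0.028,"z": 0.003},
    {"grip": 1,"x": -0.03,"y": -0.028,"z": 0.003},
    {"grip": 1,"x": -0.03,"y": -0.028,"z": 0.003},
    {"grip": 1,"x": -0.03,"y": -0.028,"z": 0.003},
    {"grip": 1,"x": -0.03,"y": -0.028,"z": 0.003},
    {"grip": 1,"x": -0.03,"y": -0.028,"z": 0.003},
    {"grip": 1,"x": -0.03,"y": -0.028,"z": 0.003},
    {"grip": 1,"x": -0.03,"y": -0.028,"z": 0.003},
    {"grip": 1,"x": -0.03,"y": -0.028,"z": 0.003},
    {"grip": 1,"x": -0.03,"y": -0.028,"z": 0.003}
  ],
  "squeeze": 20
}}

```text
invalid input at $.commands[0]: expected keys grip, x, y, z, rx, ry, rz
```

```bash
python3 d.py 0.512 -0.0505 0.13
```

```text
0.45 [0.1354 0.533  0.2453] w 0.0855 F [1.24 0.1  0.39] tool delta mm [-508.7 -472.8  115.3]
[[-0.9692, 0.2462, -0.0001], [0.2462, 0.9692, -0.0001], [0.0, -0.0001, -1.0]]
```

Request:
{"op": "play_rows", "data": {
  "commands": [
    {"grip": 1,"x": -0.03,"y": -0.028,"z": 0.003,"rx": 0,"ry": 0,"rz": 0},
    {"grip": 1,"x": -0.03,"y": -0.028,"z": 0.003,"rx": 0,"ry": 0,"rz": 0},
    {"grip": 1,"x": -0.03,"y": -0.028,"z": 0.003,"rx": 0,"ry": 0,"rz": 0},
    {"grip": 1,"x": -0.03,"y": -0.028,"z": 0.003,"rx": 0,"ry": 0,"rz": 0},
    {"grip": 1,"x": -0.03,"y": -0.028,"z": 0.003,"rx": 0,"ry": 0,"rz": 0},
    {"grip": 1,"x": -0.03,"y": -0.028,"z": 0.003,"rx": 0,"ry": 0,"rz": 0},
    {"grip": 1,"x": -0.03,"y": -0.028,"z": 0.003,"rx": 0,"ry": 0,"rz": 0},
    {"grip": 1,"x": -0.03,"y": -0.028,"z": 0.003,"rx": 0,"ry": 0,"rz": 0},
    {"grip": 1,"x": -0.03,"y": -0.028,"z": 0.003,"rx": 0,"ry": 0,"rz": 0},
    {"grip": 1,"x": -0.03,"y": -0.028,"z": 0.003,"rx": 0,"ry": 0,"rz": 0},
    {"grip": 1,"x": -0.03,"y": -0.028,"z": 0.003,"rx": 0,"ry": 0,"rz": 0},
    {"grip": 1,"x": -0.03,"y": -0.028,"z": 0.003,"rx": 0,"ry": 0,"rz": 0}
  ],
  "squeeze": 20
}}

```text
time_s: 1.95
position: [0.4022, 0.1175, 0.2094]
tool_rot: [[-0.969, 0.246, 0.001], [0.246, 0.969, 0.0], [-0.0, 0.0, -1.0]]
ft_force: [0.4, -0.9, -0.2]
grip_width: 0.0003
```

```bash
python3 d.py 0.512 -0.0505 0.13
```

```text
1.95 [0.4022 0.1175 0.2094] w 0.0003 F [ 0.38 -0.92 -0.2 ] tool delta mm [-147.7 -135.8   79.4]
[[-0.9692, 0.2464, 0.0005], [0.2464, 0.9692, 0.0001], [-0.0005, 0.0002, -1.0]]
```

Request:
{"op": "play_rows", "data": {
  "commands": [
    {"grip": 1,"x": -0.0295,"y": -0.027,"z": 0.016,"rx": 0,"ry": 0,"rz": 0},
    {"grip": 1,"x": -0.0295,"y": -0.027,"z": 0.016,"rx": 0,"ry": 0,"rz": 0},
    {"grip": 1,"x": -0.0295,"y": -0.027,"z": 0.016,"rx": 0,"ry": 0,"rz": 0},
    {"grip": 1,"x": -0.0295,"y": -0.027,"z": 0.016,"rx": 0,"ry": 0,"rz": 0},
    {"grip": 1,"x": -0.0295,"y": -0.027,"z": 0.016,"rx": 0,"ry": 0,"rz": 0},
    {"grip": 1,"x": 0,"y": 0,"z": 0,"rx": 0,"ry": 0,"rz": 0},
    {"grip": 1,"x": 0,"y": 0,"z": 0,"rx": 0,"ry": 0,"rz": 0}
  ]
}}

```text
time_s: 2.82
position: [0.511, -0.048, 0.1295]
tool_rot: [[-0.969, 0.246, -0.0], [0.246, 0.969, 0.0], [0.0, 0.0, -1.0]]
ft_force: [0.4, 0.5, 0.8]
grip_width: 0.0005
```

```bash
python3 d.py 0.512 -0.0505 0.07; python3 - <<'E'
from rig import optics
import cv2,numpy as np
a=[]
for c in ['wrist','scene','top']:
    im=optics.get_image(c); np.savez(f'{c}1.npz',**im); a.append(im['color'])
cv2.imwrite('pics/w1.png',a[0]);cv2.imwrite('pics/s1.png',cv2.resize(a[1][120:270,170:370],None,fx=4,fy=4));
cv2.imwrite('pics/t1.png',cv2.resize(a[2][130:230,140:390],None,fx=3,fy=3))
E
```

```text
2.825 [ 0.511  -0.048   0.1295] w 0.0005 F [0.39 0.51 0.77] tool delta mm [-1.6 -2.2 59.5]
[[-0.9692, 0.2463, -0.0003], [0.2463, 0.9692, 0.0003], [0.0004, 0.0002, -1.0]]
```

View pics/w1.png

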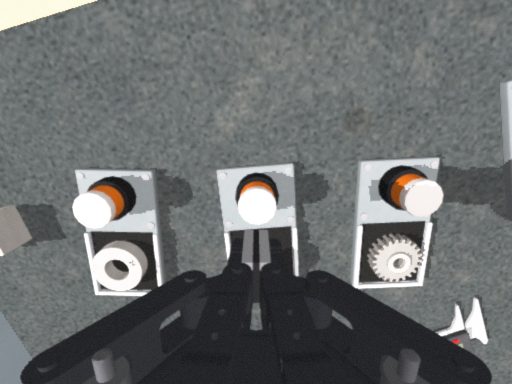

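View pics/s1.png

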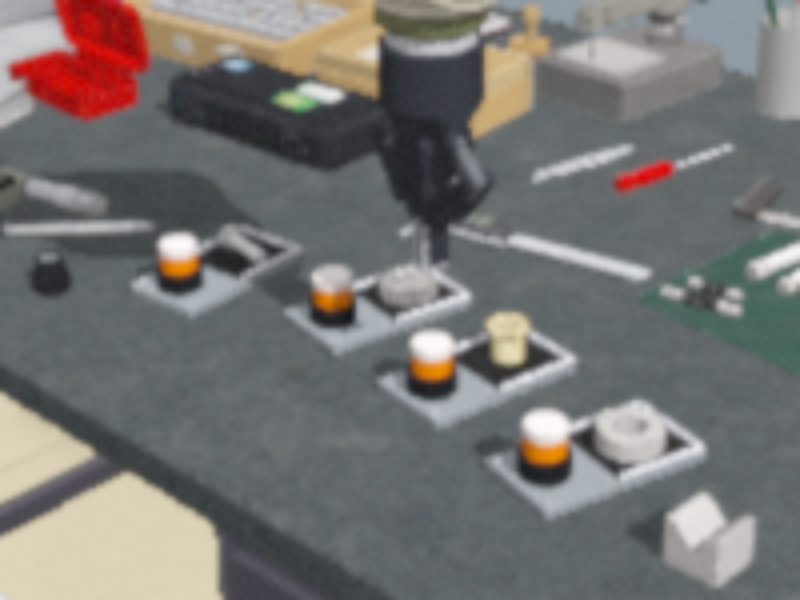

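The wrist view confirms the parts: smooth ring at (119,267), toothed gear at (398,260), and the bush hidden behind the fingers. The key caps show at (95,209), (258,206) and (423,197). I'll measure the caps with the wrist camera too, along with the height of the fingertips.

```bash
python3 - <<'E'
from h import *
t=dict(np.load('wrist1.npz')); c=t['color']
f,cx,cy=K(t); T=t['cam_to_world']
v,u=np.mgrid[:384,:512]; z=t['range_z']
P=np.stack([(u-cx)/f*z,(v-cy)/f*z,z],-1)@T[:3,:3].T+T[:3,3]
for (a,b) in [(95,209),(258,206),(423,197)]:
    h=(np.hypot(u-a,v-b)<30)&(abs(P[...,2]-.052)<.006)&(z>0)&(c.min(2)>140)
    m=[u[h].mean(),v[h].mean()]
    (ce,r)=cv2.minEnclosingCircle(np.stack([u[h],v[h]],1).astype(np.float32))
    print(h.sum(),np.round(m,1),np.round(at_z(t,*m,.052),4),np.round(P[h].mean(0),4),np.median(P[h][:,2]),'circ',np.round(ce,1),round(r,1),np.round(at_z(t,*ce,.052),4))
tip=(abs(u-258)<14)&(v>225)&(z>0)&(z<.3)
for r in range(226,262,4):
    print(r,np.round(P[r,[248,256,264]],4).tolist())
s=dict(np.load('scene1.npz')); print('scene proj of assumed tip',proj(s,[.511,-.048,.1155]))
E
```

```text
1195 [ 93.2 209.3] [ 0.4815 -0.1792  0.052 ] [ 0.4815 -0.179   0.0523] 0.052675629556201364 circ [ 93.5 208.5] 21.0 [ 0.4809 -0.1787  0.052 ]
1123 [256.6 205.2] [ 0.5112 -0.0474  0.052 ] [ 0.5112 -0.0474  0.0524] 0.05254986140999107 circ [256.6 205.1] 19.1 [ 0.5111 -0.0474  0.052 ]
1169 [422.2 197.3] [0.5377 0.0848 0.052 ] [0.5377 0.0848 0.0521] 0.05231639746253949 circ [422.  197.7] 21.0 [0.538  0.0847 0.052 ]
226 [[0.5461, -0.0651, 0.0106], [0.5486, -0.0574, 0.0095], [0.5498, -0.0494, 0.0111]]
230 [[0.4989, -0.0494, 0.1217], [0.5003, -0.0451, 0.121], [0.5014, -0.0407, 0.1211]]
234 [[0.4994, -0.0494, 0.1256], [0.5005, -0.0452, 0.1255], [0.501, -0.0408, 0.1267]]
238 [[0.4991, -0.0492, 0.131], [0.5002, -0.0451, 0.1308], [0.501, -0.0409, 0.1313]]
242 [[0.4988, -0.0489, 0.136], [0.5001, -0.045, 0.1354], [0.5016, -0.0412, 0.1345]]
246 [[0.4994, -0.049, 0.139], [0.5005, -0.0452, 0.1387], [0.5011, -0.0412, 0.1395]]
250 [[0.4996, -0.0489, 0.1427], [0.5007, -0.0452, 0.1423], [0.5019, -0.0415, 0.1418]]
254 [[0.4995, -0.0488, 0.1465], [0.5002, -0.0451, 0.1469], [0.5019, -0.0415, 0.1457]]
258 [[0.4984, -0.0483, 0.152], [0.5004, -0.0451, 0.1501], [0.501, -0.0415, 0.1505]]
scene proj of assumed tip (np.float64(277.46794672992974), np.float64(186.0287793819493))
```

Request:
{"op": "play_rows", "data": {
  "commands": [
    {"grip": 1,"x": 0,"y": -0.001,"z": 0.02,"rx": 0,"ry": 0,"rz": 0},
    {"grip": 1,"x": 0,"y": 0,"z": 0.02,"rx": 0,"ry": 0,"rz": 0},
    {"grip": 1,"x": 0,"y": 0,"z": 0.02,"rx": 0,"ry": 0,"rz": 0},
    {"grip": 1,"x": 0,"y": 0,"z": 0.004,"rx": 0,"ry": 0,"rz": 0},
    {"grip": 1,"x": 0,"y": 0,"z": 0.004,"rx": 0,"ry": 0,"rz": 0},
    {"grip": 1,"x": 0,"y": 0,"z": 0.004,"rx": 0,"ry": 0,"rz": 0},
    {"grip": 1,"x": 0,"y": 0,"z": 0.003,"rx": 0,"ry": 0,"rz": 0},
    {"grip": 1,"x": 0,"y": 0,"z": 0.0,"rx": 0,"ry": 0,"rz": 0}
  ]
}}

```text
time_s: 3.98
position: [0.5113, -0.0494, 0.0544]
tool_rot: [[-0.969, 0.246, 0.001], [0.246, 0.969, -0.0], [-0.001, 0.0, -1.0]]
ft_force: [0.8, 0.4, 1.9]
grip_width: 0.0
```

Request:
{"op": "play_rows", "data": {
  "commands": [
    {"grip": 1,"x": 0,"y": 0,"z": 0.0025,"rx": 0,"ry": 0,"rz": 0},
    {"grip": 1,"x": 0,"y": 0,"z": 0.0025,"rx": 0,"ry": 0,"rz": 0},
    {"grip": 1,"x": 0,"y": 0,"z": 0.0,"rx": 0,"ry": 0,"rz": 0}
  ]
}}

```text
time_s: 4.35
position: [0.5113, -0.0495, 0.0495]
tool_rot: [[-0.969, 0.246, 0.001], [0.246, 0.969, -0.0], [-0.001, -0.0, -1.0]]
ft_force: [-1.1, 1.9, 7.1]
grip_width: -0.0001
```

The force of 7 N is well above the 2 N friction, so the key is on its stop. I'll lift and check.

Request:
{"op": "play_rows", "data": {
  "commands": [
    {"grip": 1,"x": 0,"y": 0,"z": -0.006,"rx": 0,"ry": 0,"rz": 0},
    {"grip": 1,"x": 0,"y": 0,"z": -0.02,"rx": 0,"ry": 0,"rz": 0},
    {"grip": 1,"x": 0,"y": 0,"z": -0.03,"rx": 0,"ry": 0,"rz": 0},
    {"grip": 1,"x": 0,"y": 0,"z": -0.02,"rx": 0,"ry": 0,"rz": 0}
  ]
}}

```text
time_s: 4.85
position: [0.5111, -0.0496, 0.1265]
tool_rot: [[-0.969, 0.246, 0.001], [0.246, 0.969, -0.001], [-0.001, -0.0, -1.0]]
ft_force: [0.1, 0.0, -0.4]
grip_width: -0.0001
```

```bash
python3 d.py 0.5385 0.084 0.125; cat > look.py <<'E'
import sys,numpy as np,cv2
from rig import optics,env
n=sys.argv[1]
im=optics.get_image('scene'); cv2.imwrite(f'pics/s{n}.png',cv2.resize(im['color'][120:270,170:370],None,fx=4,fy=4,interpolation=cv2.INTER_CUBIC))
E
python3 look.py 2
```

```text
4.85 [ 0.5111 -0.0496  0.1265] w -0.0001 F [ 0.1   0.03 -0.43] tool delta mm [  6.4 136.2   1.4]
[[-0.9692, 0.2462, 0.0006], [0.2462, 0.9692, -0.0006], [-0.0007, -0.0004, -1.0]]
```

View pics/s2.png

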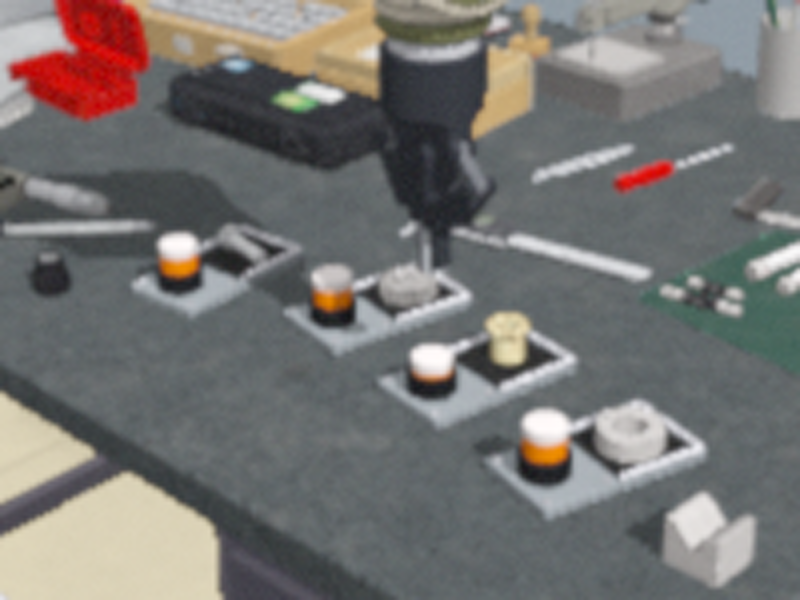

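The bush key at (432,370) is down, with only a thin orange band left. The other three are up. The gear key is next.

Request:
{"op": "play_rows", "data": {
  "commands": [
    {"grip": 1,"x": 0.0015,"y": 0.034,"z": 0,"rx": 0,"ry": 0,"rz": 0},
    {"grip": 1,"x": 0.0015,"y": 0.034,"z": 0,"rx": 0,"ry": 0,"rz": 0},
    {"grip": 1,"x": 0.0015,"y": 0.034,"z": 0,"rx": 0,"ry": 0,"rz": 0},
    {"grip": 1,"x": 0.0015,"y": 0.034,"z": 0,"rx": 0,"ry": 0,"rz": 0},
    {"grip": 1,"x": 0,"y": 0,"z": 0,"rx": 0,"ry": 0,"rz": 0},
    {"grip": 1,"x": 0,"y": 0,"z": 0,"rx": 0,"ry": 0,"rz": 0}
  ]
}}

```text
time_s: 5.65
position: [0.5385, 0.0834, 0.1249]
tool_rot: [[-0.969, 0.246, -0.001], [0.246, 0.969, -0.0], [0.001, -0.001, -1.0]]
ft_force: [0.0, 0.3, -0.5]
grip_width: 0.0001
```

Request:
{"op": "play_rows", "data": {
  "commands": [
    {"grip": 1,"x": 0,"y": 0,"z": 0.02,"rx": 0,"ry": 0,"rz": 0},
    {"grip": 1,"x": 0,"y": 0,"z": 0.02,"rx": 0,"ry": 0,"rz": 0},
    {"grip": 1,"x": 0,"y": 0,"z": 0.016,"rx": 0,"ry": 0,"rz": 0},
    {"grip": 1,"x": 0,"y": 0,"z": 0.004,"rx": 0,"ry": 0,"rz": 0},
    {"grip": 1,"x": 0,"y": 0,"z": 0.004,"rx": 0,"ry": 0,"rz": 0},
    {"grip": 1,"x": 0,"y": 0,"z": 0.004,"rx": 0,"ry": 0,"rz": 0},
    {"grip": 1,"x": 0,"y": 0,"z": 0.004,"rx": 0,"ry": 0,"rz": 0},
    {"grip": 1,"x": 0,"y": 0,"z": 0.003,"rx": 0,"ry": 0,"rz": 0},
    {"grip": 1,"x": 0,"y": 0,"z": 0.0,"rx": 0,"ry": 0,"rz": 0}
  ]
}}

```text
time_s: 6.78
position: [0.5391, 0.0838, 0.0505]
tool_rot: [[-0.969, 0.246, 0.001], [0.246, 0.969, -0.0], [-0.001, -0.0, -1.0]]
ft_force: [0.5, -1.7, 5.4]
grip_width: -0.0001
```

Request:
{"op": "play_rows", "data": {
  "commands": [
    {"grip": 1,"x": 0,"y": 0,"z": 0.001,"rx": 0,"ry": 0,"rz": 0},
    {"grip": 1,"x": 0,"y": 0,"z": 0,"rx": 0,"ry": 0,"rz": 0},
    {"grip": 1,"x": 0,"y": 0,"z": -0.006,"rx": 0,"ry": 0,"rz": 0},
    {"grip": 1,"x": 0,"y": 0,"z": -0.02,"rx": 0,"ry": 0,"rz": 0},
    {"grip": 1,"x": 0,"y": 0,"z": -0.03,"rx": 0,"ry": 0,"rz": 0},
    {"grip": 1,"x": 0,"y": 0,"z": -0.02,"rx": 0,"ry": 0,"rz": 0}
  ]
}}

```text
time_s: 7.52
position: [0.5387, 0.0843, 0.1265]
tool_rot: [[-0.969, 0.246, 0.0], [0.246, 0.969, 0.001], [-0.0, 0.001, -1.0]]
ft_force: [0.5, 0.5, 0.6]
grip_width: -0.0001
```

```bash
python3 d.py 0.4815 -0.1815 0.125; python3 look.py 3
```

```text
7.525 [0.5387 0.0843 0.1265] w -0.0001 F [0.46 0.5  0.64] tool delta mm [ -10.  -271.7    1.4]
[[-0.9692, 0.2461, 0.0004], [0.2461, 0.9692, 0.0005], [-0.0003, 0.0006, -1.0]]
```

View pics/s3.png

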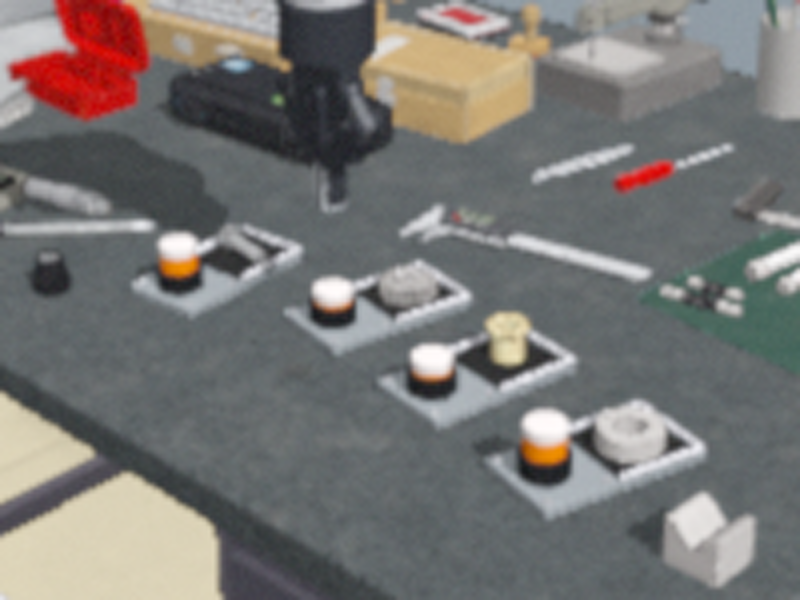

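The gear key at (332,300) is down, and the bush key is still down. The ring key is next.

Request:
{"op": "play_rows", "data": {
  "commands": [
    {"grip": 1,"x": -0.00125,"y": -0.034,"z": 0,"rx": 0,"ry": 0,"rz": 0},
    {"grip": 1,"x": -0.00125,"y": -0.034,"z": 0,"rx": 0,"ry": 0,"rz": 0},
    {"grip": 1,"x": -0.00125,"y": -0.034,"z": 0,"rx": 0,"ry": 0,"rz": 0},
    {"grip": 1,"x": -0.00125,"y": -0.034,"z": 0,"rx": 0,"ry": 0,"rz": 0},
    {"grip": 1,"x": -0.00125,"y": -0.034,"z": 0,"rx": 0,"ry": 0,"rz": 0},
    {"grip": 1,"x": -0.00125,"y": -0.034,"z": 0,"rx": 0,"ry": 0,"rz": 0},
    {"grip": 1,"x": -0.00125,"y": -0.034,"z": 0,"rx": 0,"ry": 0,"rz": 0},
    {"grip": 1,"x": -0.00125,"y": -0.034,"z": 0,"rx": 0,"ry": 0,"rz": 0},
    {"grip": 1,"x": 0,"y": 0,"z": 0,"rx": 0,"ry": 0,"rz": 0},
    {"grip": 1,"x": 0,"y": 0,"z": 0,"rx": 0,"ry": 0,"rz": 0}
  ]
}}

```text
time_s: 8.82
position: [0.4813, -0.1815, 0.1249]
tool_rot: [[-0.969, 0.246, -0.001], [0.246, 0.969, 0.001], [0.001, 0.001, -1.0]]
ft_force: [0.3, 0.2, -0.4]
grip_width: -0.0001
```

Request:
{"op": "play_rows", "data": {
  "commands": [
    {"grip": 1,"x": 0,"y": 0,"z": 0.02,"rx": 0,"ry": 0,"rz": 0},
    {"grip": 1,"x": 0,"y": 0,"z": 0.02,"rx": 0,"ry": 0,"rz": 0},
    {"grip": 1,"x": 0,"y": 0,"z": 0.016,"rx": 0,"ry": 0,"rz": 0},
    {"grip": 1,"x": 0,"y": 0,"z": 0.004,"rx": 0,"ry": 0,"rz": 0},
    {"grip": 1,"x": 0,"y": 0,"z": 0.004,"rx": 0,"ry": 0,"rz": 0},
    {"grip": 1,"x": 0,"y": 0,"z": 0.004,"rx": 0,"ry": 0,"rz": 0},
    {"grip": 1,"x": 0,"y": 0,"z": 0.004,"rx": 0,"ry": 0,"rz": 0},
    {"grip": 1,"x": 0,"y": 0,"z": 0.004,"rx": 0,"ry": 0,"rz": 0},
    {"grip": 1,"x": 0,"y": 0,"z": 0.0,"rx": 0,"ry": 0,"rz": 0}
  ]
}}

```text
time_s: 9.95
position: [0.4817, -0.1822, 0.0495]
tool_rot: [[-0.969, 0.246, 0.001], [0.246, 0.969, -0.0], [-0.001, 0.0, -1.0]]
ft_force: [0.1, 3.2, 6.9]
grip_width: -0.0001
```

Request:
{"op": "play_rows", "data": {
  "commands": [
    {"grip": 1,"x": 0,"y": 0,"z": -0.006,"rx": 0,"ry": 0,"rz": 0},
    {"grip": 1,"x": 0,"y": 0,"z": -0.02,"rx": 0,"ry": 0,"rz": 0},
    {"grip": 1,"x": 0,"y": 0,"z": -0.03,"rx": 0,"ry": 0,"rz": 0},
    {"grip": 1,"x": 0,"y": 0,"z": -0.04,"rx": 0,"ry": 0,"rz": 0},
    {"grip": 1,"x": 0,"y": 0,"z": -0.04,"rx": 0,"ry": 0,"rz": 0},
    {"grip": 1,"x": 0,"y": 0,"z": 0,"rx": 0,"ry": 0,"rz": 0}
  ]
}}

```text
time_s: 10.7
position: [0.4823, -0.183, 0.188]
tool_rot: [[-0.969, 0.246, 0.005], [0.246, 0.969, -0.004], [-0.005, -0.002, -1.0]]
ft_force: [-0.2, 0.3, 0.9]
grip_width: 0.0001
```

```bash
python3 look.py 4; python3 - <<'E'
from h import *
from rig import optics
t0=dict(np.load('scene0.npz')); t=optics.get_image('scene')
tt=optics.get_image('top'); cv2.imwrite('pics/t4.png',cv2.resize(tt['color'][130:230,120:390],None,fx=2.9,fy=2.9,interpolation=cv2.INTER_CUBIC))
E
```

```text
(no output)
```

View pics/s4.png

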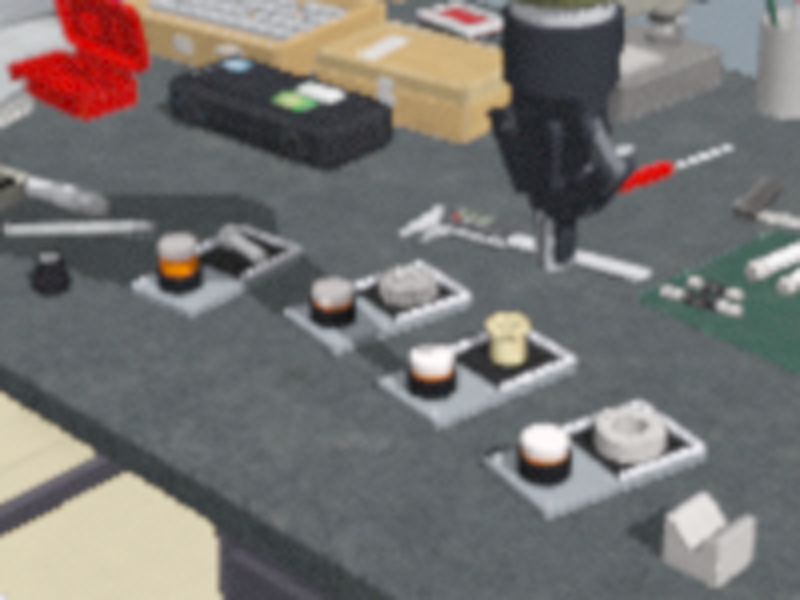

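View pics/t4.png

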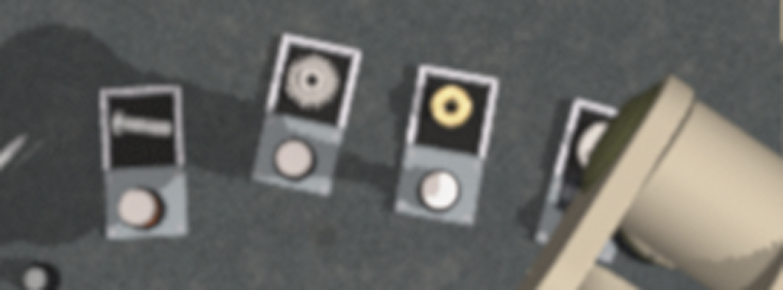

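The bush key (432,370), gear key (332,300) and ring key (545,452) are all down, and the bolt key (178,260) is up with its full orange band. No part, nor the loupe or V-block, has moved in the scene view. The arm is clear of everything, so I'm handing in.

```bash
python3 - <<'E'
from rig import order,env
print(order.close_job()); s=env.observe(); print(s['time_s'],s['ft_force'])
E
```

```text
the job is handed in; nothing more can be done
None
the job is handed in; nothing more can be done
```

I pressed the three keys in the order asked – bush, gear, ring – using the closed fingertips. I then lifted clear and handed the job in about 11 s into the 42 s limit.

- **Keys pressed:** The last force readings near the bottom were about 7.1 N (bush), 5.4 N (gear) and 6.9 N (ring). All are above the 2 N friction, so each key had reached its stop. I pushed the gear key about 1 mm further after its reading. In the last scene picture all three show only a thin orange band.
- **Bolt key:** It is still up, with its full orange band showing.
- **Parts and objects:** The four parts, the loupe and the V-block show no movement in the scene view. I compared these pictures by eye and did not measure them.

**Disagreements and gaps**
- The top and wrist cameras differed by 2–6 mm in y on the key centres. I aimed at about the midpoint, well within the 32 mm caps.
- The arm hid most of the ring station in the last top view, so the ring key's final check rests on the scene camera and the force reading.
- The network search in the top view missed the ring and reported one false V-block. I identified the ring from the pictures.

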